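# Mesh the kneading paddle with the dough kneader's drive and hold it home

### The arm

A 7-joint arm with a two-finger parallel gripper is mounted at the origin on the work surface. World frame = base frame: x ahead of the robot, y to its left, z up, the work surface at z = 0. Lengths are in m, angles in rad, forces in N, time in s.
With the tool pointing down it reaches from about 0.425 to 0.875 m from the base axis. Payload 4.7 kg.
Tool frame: the origin (TCP) lies where the fingers leave the gripper's body, on its centre line; the fingertips stand 70 mm ahead of it and the grasp point (between the pads) lies 51 mm ahead of it; z points along the fingers, y is the line along which they close (so a half turn about z gives the same grasp; the last joint's range is limited). The gripper opens to 87 mm and grips with 3 to 60 N. Pads are 19 mm wide; open, the fingers measure 117 mm over their backs; the gripper's body (75 mm by 190 mm) begins 51 mm behind the grasp point.
Start: joints at [1.29, 0.321, -0.07, 1.45, 0.023, 1.371, -0.057], TCP at [0.189, -0.622, 0.292] pointing down, gripper open.
Joint ranges: [-2.86, 2.86], [-0.3, 2.09], [-1.38, 1.24], [0.06, 2.45], [-1.56, 4.7], [0.09, 2.05], [-2.69, 2.69]. Speed limits (rad/s): [2.57, 2.57, 3.14, 3.14, 3.14, 3.14, 3.14].

### API

Orientations are given as a rotation vector (axis times angle).
In Python, from bench import get_state, get_image, get_calibration, close_job gives the robot as it stands.
- The arm moves only by the tool send_rows, never from a script. Its argument "rows" is a list of rows, each an object of numbers: "hand": the finger opening in mm, from 0 to 87; "x", "y", "z": the shift along the world's x, y, z in mm; "roll": the turn about the world's z in degrees. A call has 1 to 10 rows; each row shifts and turns the commanded pose from where the row before left it; what a row does not reach is not made up. A row lasts 1/10 s, in which the tool goes at most 50 mm and 8.59 degrees, less where a joint would pass 70% of its speed; a pose out of reach is approached as far as the arm can. A call is refused whole if a number of a shift passes 50 or a number of a turn 8.59, either way. A call with a gripper value outside its range is refused whole. The fingers move at their own pace and stop on an object; "force" is the grip in N (left out, the last holds). Time passes only in rows, so rows that do not move let the fingers close. It gives the time, the measured TCP pose, the force, the opening and the grip force at its end, in the units of the state.
- get_state(): the state, without advancing time (a new reading comes with each control period).
- get_image(name): name is "side" or "top" or "wrist"; returns the picture (420x560x3 uint8, blue, green, red); there is no depth.
- get_calibration(name): a dict with "mtx" (3x3 intrinsics, pixels), "world_from_camera" (4x4, takes a point from camera to world coordinates). Camera axes: x right, y down, z forward; pixel columns grow to the right and rows downward; lengths in m; the calibration is good to about 2 mm. A picture is of the moment at which its call begins: read the wrist's pose just before it. get_calibration takes no time and is no camera call; for the wrist camera it gives the pose at the moment of the call.
- close_job(): hands the job in; it is judged then, once.
The state is a dict: "time": time; "joint_positions": joint angles; "qd": joint speeds; "joint_torque": joint torques, N m; "position": TCP position; "tool_rot": TCP orientation; "ft_force": force on the tool from outside, world axes, zero at the start; "torque": the same for the moment, N m; "grip_width": opening from 0.0 (shut) to 1.0 (fully open); "grip_force": force on a finger pad.
Only numpy, scipy, OpenCV 4.12 (cv2) and the standard library are available. Lean on these libraries where they do the work, as an engineer would, in place of code of your own. Each camera call takes 0.05 s, during which the arm holds its last target. There are 200 camera calls.

### The job

Take the kneading paddle (the attachment with two flat arms) out of its wooden stand, turn it until its four-winged stem meshes with the slots of the drive socket in the kneader's bowl, and push it down against the spring until its collar is fully home on the socket's rim. Finish while still holding it pressed home, so that a colleague can lock it. Leave the disc attachment in its stand and do not disturb the mug, the green bowl or the scraper.

Things in the scene. Friction and masses are not known exactly. Their poses are not given: they have to be found in the camera images.
- paddle_grip (a point): centre of the square grip on top of the loose kneading paddle (0.2 to 0.31 kg). Grip: grey plastic block 26 x 26 mm, 42 mm high, faces square to this point's x and y; z up along the paddle's axis. Below it a round column 22 mm in diameter, with two flat aluminium arms reaching 67 mm out along +x and -x, 49 to 77 mm below this point, their ends bent up to 25 mm aside in y. Starts at any yaw
- paddle_shoulder (a point): centre of the underside of the paddle's round collar (40 mm in diameter), 83 mm below paddle_grip, same axes. Under it the steel stem, 26 mm long: a cross of four wings along +x, -x, +y, -y, each reaching 11 mm from the axis and 6 mm thick; the last 5 mm are slimmer (reach 9 mm, 3.5 mm thick)
- stand_a: fixed wooden stand in which the paddle starts: block 70 x 70 mm, 45 mm high, origin at the centre of its underside; the paddle's collar rests on its top and the stem hangs in a loose round bore 29 mm in diameter
- disc_grip (a point): centre of the grip of the other attachment, which must stay in its own, identical stand: same grip, column, collar and stem, but with a flat round steel disc 96 mm in diameter in place of arms
- kneader: fixed white round machine, 244 mm in diameter, with an open steel bowl on top, rim radius 114 mm and 165 mm above the table; a dial at its front (-x). Origin at the centre of its underside. The steel drive socket, 45 mm in outer diameter, rises from the middle of the bowl; four fins on its outside, reaching 33 mm from the axis, stand in line with its slots
- drive_mouth (a point): centre of the drive socket's top rim, 130 mm above the table, z up; x and y lie along its cross of four slots (they mesh every quarter turn). Round mouth 27 mm wide, 6 mm deep; below it slots 9 mm wide, reaching 13.5 mm. An unmeshed stem stops with the collar 20 mm above the rim, a home one has its collar on the rim. The socket can turn, with friction 0.12 N m
- pad (a joint): brass pad on a spring down in the socket, how far it is pressed (m): 0 untouched; a meshed stem meets it with the collar 9 mm above the rim, and 0.009 is fully home. It pushes back with 4 N when met, rising to 10.5 N at home, enough to lift the paddle if let go
- mug: white mug, 80 mm wide, 90 mm high, standing on the table, origin at the centre of its underside; leave alone
- bowl: green plastic bowl, 150 mm wide, 65 mm high, origin at the centre of its underside; leave alone
- scraper: flat white dough scraper lying on the table, 90 x 120 x 8 mm, origin at the centre of its underside; leave alone

How it is judged:
By the outcome, as a careful person would: the job done as asked, in the order asked, and still so for the second after the job is handed in, while the arm keeps its last pose, push and grip.
It also fails if it takes over 38 s, if anything falls off the work surface, if the arm or the gripper's body presses on something with over 40 N, if the wrist force passes 120 N, or if a joint passes its speed limit or range.

## Working session

There is one attempt and no reset: what is moved stays moved. The work goes in short steps, Python scripts to look and compute and a tool call to move; the robot and the scene stay as the last step left them, time stands still between calls to the robot, and variables do not carry over. Pictures are saved under pics/ and viewed, at most 10 in all, crops included, and the job is handed in when it is done.

Besides the shell and the picture viewer there is one more tool, called after ">>>" in YAML: its name, and indented under it one key for each argument. send_rows: Moves the arm, as the interface text tells. Its arguments: {"type":"object","properties":{"rows":{"type":"array","items":{"type":"object","properties":{"hand":{"type":"number"},"x":{"type":"number"},"y":{"type":"number"},"z":{"type":"number"},"roll":{"type":"number"}}}},"force":{"type":"number"}},"required":["rows"]}

```bash
mkdir -p pics; cat > h.py <<'E'
import numpy as np, cv2
from bench import *
def ray(cal,u,v,z):
    K=np.array(cal["mtx"]);T=np.array(cal["world_from_camera"])
    d=T[:3,:3]@np.linalg.solve(K,[u,v,1.]);o=T[:3,3]
    return o+d*(z-o[2])/d[2]
def proj(cal,p):
    K=np.array(cal["mtx"]);T=np.linalg.inv(np.array(cal["world_from_camera"]))
    c=K@(T[:3,:3]@np.array(p)+T[:3,3]);return c[:2]/c[2]
E
python3 - <<'E'
from h import *
for n in("side","top"):
    cv2.imwrite(f"pics/{n}0.png",get_image(n)); c=get_calibration(n); print(n,np.round(c["mtx"],1).tolist(),np.round(c["world_from_camera"],3).tolist())
s=get_state();print(s)
E
```

```text
side [[496.3, 0.0, 279.4], [0.0, 496.3, 213.3], [0.0, 0.0, 1.0]] [[-0.875, -0.375, 0.307, 0.114], [-0.485, 0.675, -0.556, 0.812], [0.001, -0.635, -0.772, 1.205], [0.0, 0.0, 0.0, 1.0]]
top [[421.4, 0.0, 277.1], [0.0, 421.4, 209.3], [0.0, 0.0, 1.0]] [[-0.002, -0.989, 0.148, 0.375], [-1.0, 0.005, 0.016, -0.022], [-0.016, -0.148, -0.989, 1.345], [0.0, 0.0, 0.0, 1.0]]
{'time': 0.1, 'joint_positions': array([ 1.2900884 ,  0.32175009, -0.0700912 ,  1.45157436,  0.02263488,
        1.37081631, -0.05689138]), 'qd': array([-0.00170257, -0.00021235,  0.00010319, -0.00149546, -0.00036538,
        0.00041312,  0.00164643]), 'joint_torque': array([-1.17961426e-04, -4.92572021e+01, -4.05913275e-01, -3.13397563e+01,
       -6.43356121e-02,  3.95174848e-02,  6.47553725e-05]), 'position': array([ 0.18870154, -0.62159926,  0.29125934]), 'tool_rot': array([-3.10581234e+00, -4.61233316e-01,  6.03014259e-04]), 'ft_force': array([-0.43226657,  0.8752383 ,  0.4908413 ]), 'torque': array([-0.03025369, -0.04434956, -0.01016996]), 'grip_force': 0.0, 'grip_width': 1.00084011602609}
```

View pics/top0.png

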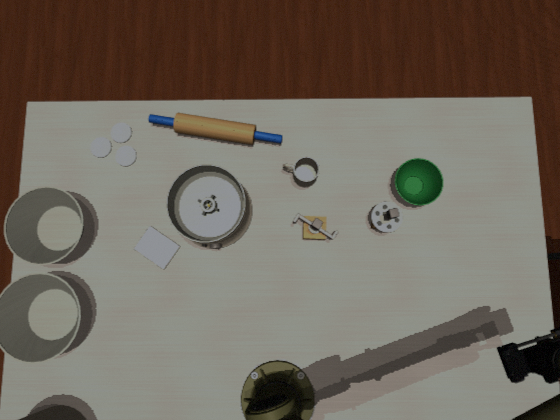

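View pics/side0.png

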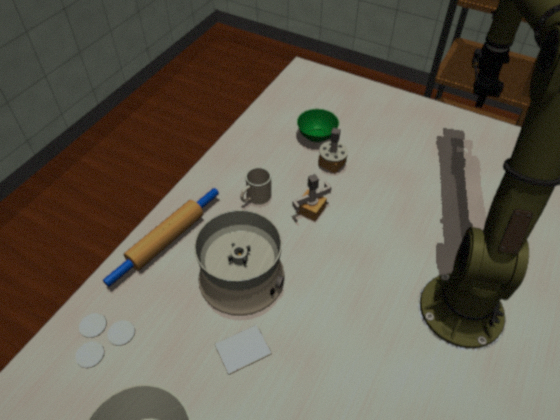

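The top view shows the paddle at about (315,228), with arms from (295,218) to (337,237). The socket is at (208,205) inside the kneader, the disc at (384,217) and the mug at (305,172).

```bash
python3 - <<'E'
from h import *
c=get_calibration("top");s=get_calibration("side")
im=cv2.imread("pics/top0.png")
a=cv2.resize(im[195:260,280:350],None,fx=5.6,fy=5.6,interpolation=3);b=cv2.resize(im[172:237,173:243],None,fx=5.6,fy=5.6,interpolation=3)
cv2.imwrite("pics/crop0.png",np.hstack([a,b]))
print("padl", ray(c,316,226,.149), ray(s,313,179,.149))
e1,e2=ray(c,295,218,.066),ray(c,337,237,.066);print(e1,e2,np.degrees(np.arctan2(*(e2-e1)[1::-1])))
print("sock", ray(c,208,205,.13), ray(s,239,254,.13))
w=get_calibration("wrist");print(np.round(w["mtx"],1).tolist());st=get_state()
from scipy.spatial.transform import Rotation as R
Rt=R.from_rotvec(st["tool_rot"]).as_matrix();print(np.round(Rt,3))
T=np.array(w["world_from_camera"]);print(np.round(Rt.T@(T[:3,3]-st["position"]),3),np.round(Rt.T@T[:3,:3],2))
print("mug",ray(c,305,172,.09),"disc",ray(c,384,217,.1))
E
```

```text
padl [ 0.50521078 -0.11339457  0.149     ] [ 0.51027627 -0.10897988  0.149     ]
[ 0.53911059 -0.0560476   0.066     ] [ 0.48048155 -0.18280318  0.066     ] -114.82224904864923
sock [0.57037909 0.19987428 0.13      ] [0.5663351  0.21093985 0.13      ]
[[310.6, 0.0, 282.4], [0.0, 310.6, 210.0], [0.0, 0.0, 1.0]]
[[ 0.957  0.291 -0.001]
 [ 0.291 -0.957  0.002]
 [-0.    -0.002 -1.   ]]
[ 0.077 -0.001 -0.093] [[ 0.   -0.96 -0.28]
 [ 1.   -0.    0.  ]
 [-0.   -0.28  0.96]]
mug [ 0.67722117 -0.08708753  0.09      ] disc [ 0.53655683 -0.31902879  0.1       ]
```

View pics/crop0.png

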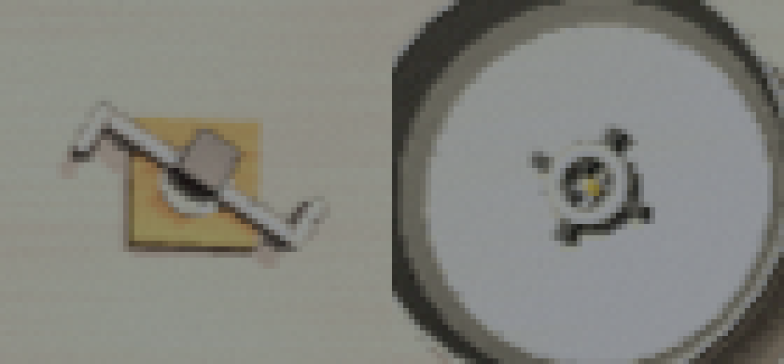

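>>> send_rows:
  rows:
    - {"x":22,"y":36,"z":4,"roll":2.8}
    - {"x":22,"y":36,"z":4,"roll":2.8}
    - {"x":22,"y":36,"z":4,"roll":2.8}
    - {"x":22,"y":36,"z":4,"roll":2.8}
    - {"x":22,"y":36,"z":4,"roll":2.8}
    - {"x":22,"y":36,"z":4,"roll":2.8}
    - {"x":22,"y":36,"z":4,"roll":2.8}
    - {"x":22,"y":36,"z":4,"roll":2.8}
    - {"x":22,"y":36,"z":4,"roll":2.8}
    - {"x":22,"y":36,"z":4,"roll":2.8}

```text
schema error: expected keys hand, x, y, z, roll
```

>>> send_rows:
  rows:
    - {"x":24,"y":37,"roll":2.8}
    - {"x":24,"y":37,"roll":2.8}
    - {"x":24,"y":37,"roll":2.8}
    - {"x":24,"y":37,"roll":2.6}
    - {"x":0}
    - {"x":0}

```text
schema error: expected keys hand, x, y, z, roll
```

```bash
cat >> h.py <<'E'
from scipy.spatial.transform import Rotation as R
def yaw(st):
    m=R.from_rotvec(st["tool_rot"]).as_matrix();return np.degrees(np.arctan2(m[1,1],m[0,1]))
def snap(f):
    s=get_state();c=get_calibration("wrist");im=get_image("wrist");cv2.imwrite(f,im)
    np.savez(f+".npz",mtx=c["mtx"],world_from_camera=c["world_from_camera"])
    print(s["time"],np.round(s["position"],4),"yaw",yaw(s),"ft",s["ft_force"]);return s,c,im
E
python3 - <<'E'
from h import *
s,c,im=snap("pics/w1.png");print(s["joint_positions"])
E
```

```text
0.1 [ 0.1887 -0.6216  0.2913] yaw -73.10588842561407 ft [-0.43226657  0.8752383   0.4908413 ]
[ 1.2900884   0.32175009 -0.0700912   1.45157436  0.02263488  1.37081631
 -0.05689138]
```

View pics/w1.png

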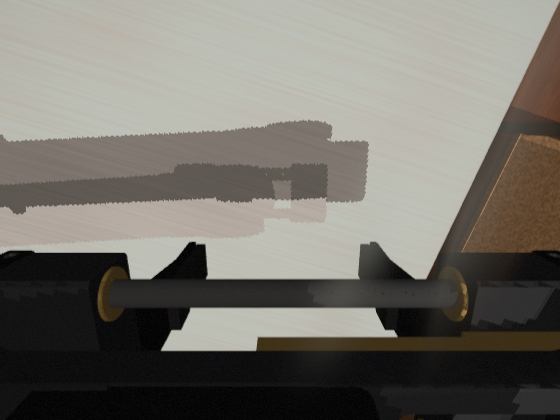

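The picture shows only the table and the fingers, since the move was refused; every row needs all five keys.

>>> send_rows:
  rows:
    - {"hand":87,"x":22,"y":36,"z":4,"roll":2.8}
    - {"hand":87,"x":22,"y":36,"z":4,"roll":2.8}
    - {"hand":87,"x":22,"y":36,"z":4,"roll":2.8}
    - {"hand":87,"x":22,"y":36,"z":4,"roll":2.8}
    - {"hand":87,"x":22,"y":36,"z":4,"roll":2.8}
    - {"hand":87,"x":22,"y":36,"z":4,"roll":2.8}
    - {"hand":87,"x":22,"y":36,"z":4,"roll":2.8}
    - {"hand":87,"x":22,"y":36,"z":4,"roll":2.8}
    - {"hand":87,"x":22,"y":36,"z":4,"roll":2.8}
    - {"hand":87,"x":22,"y":36,"z":4,"roll":2.8}

```text
time: 1.15
position: [0.4093, -0.2603, 0.3324]
tool_rot: [2.902, 1.202, -0.0]
ft_force: [0.4, -0.4, -0.6]
grip_width: 1.001
grip_force: 0.0
```

>>> send_rows:
  rows:
    - {"hand":87,"x":24,"y":37,"z":0,"roll":2.8}
    - {"hand":87,"x":24,"y":37,"z":0,"roll":2.8}
    - {"hand":87,"x":24,"y":37,"z":0,"roll":2.8}
    - {"hand":87,"x":24,"y":37,"z":0,"roll":2.7}
    - {"hand":87,"x":0,"y":0,"z":0,"roll":0}
    - {"hand":87,"x":0,"y":0,"z":0,"roll":0}

```text
time: 1.75
position: [0.505, -0.1129, 0.332]
tool_rot: [-2.772, -1.478, 0.001]
ft_force: [-0.2, -0.7, 0.4]
grip_width: 0.999
grip_force: 0.0
```

```bash
python3 - <<'E'
from h import *
s,c,im=snap("pics/w2.png");print(s["joint_positions"])
E
```

```text
1.75 [ 0.505  -0.1129  0.332 ] yaw -33.84889597621965 ft [-0.21361934 -0.6984311   0.37057372]
[ 0.75211007  0.05021857 -0.59984061  1.69673384  0.02880755  1.40413393
 -0.44271669]
```

View pics/w2.png

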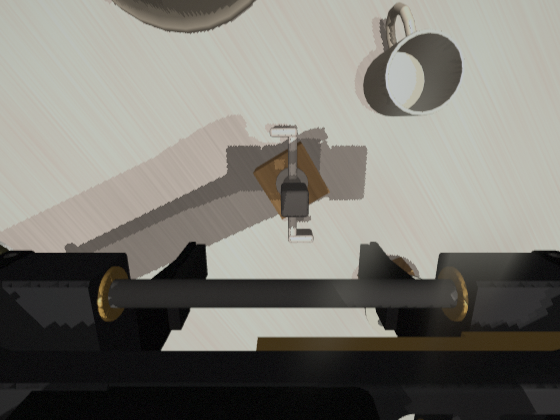

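The paddle's grip is at (282–308, 181–216), and its arms run nearly vertically through (293,130) to (293,240). I'll enlarge that area.

```bash
python3 - <<'E'
from h import *
im=cv2.imread("pics/w2.png");c=np.load("pics/w2.png.npz")
cr=cv2.convertScaleAbs(im[115:250,240:345],alpha=2.0,beta=20)
cv2.imwrite("pics/c2.png",cv2.resize(cr,None,fx=4.4,fy=4.4,interpolation=3))
print(proj(c,[.505,-.1129,.149]),proj(c,[.505,-.1129,.107]))
E
```

```text
[283.10820322 206.88515727] [283.04949102 196.12455051]
```

View pics/c2.png

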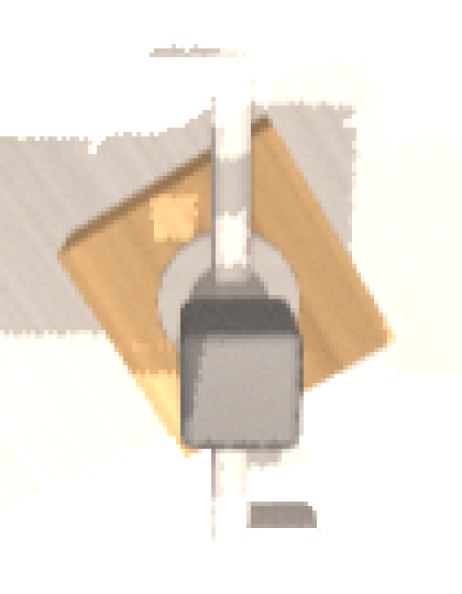

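The grip's top face is centred at about (294.8, 203.6), and the arms are vertical in the image, so the yaw already fits.

```bash
python3 - <<'E'
from h import *
c=np.load("pics/w2.png.npz");p=ray(c,294.8,203.6,.149);print(p,p-[.505,-.1129,.332])
E
```

```text
[ 0.51567137 -0.11627952  0.149     ] [ 0.01067137 -0.00337952 -0.183     ]
```

>>> send_rows:
  rows:
    - {"hand":87,"x":10.5,"y":-3.5,"z":0,"roll":0}
    - {"hand":87,"x":0,"y":0,"z":-40,"roll":0}
    - {"hand":87,"x":0,"y":0,"z":-40,"roll":0}
    - {"hand":87,"x":0,"y":0,"z":-40,"roll":0}
    - {"hand":87,"x":0,"y":0,"z":-33,"roll":0}
    - {"hand":20,"x":0,"y":0,"z":0,"roll":0}
    - {"hand":20,"x":0,"y":0,"z":0,"roll":0}
    - {"hand":20,"x":0,"y":0,"z":0,"roll":0}
    - {"hand":20,"x":0,"y":0,"z":0,"roll":0}
    - {"hand":20,"x":0,"y":0,"z":0,"roll":0}
  force: 45

```text
time: 2.8
position: [0.5162, -0.1178, 0.1809]
tool_rot: [2.772, 1.473, 0.003]
ft_force: [0.3, -0.3, 1.0]
grip_width: 0.629
grip_force: 0.0
```

>>> send_rows:
  rows:
    - {"hand":20,"x":0,"y":0,"z":0,"roll":0}
    - {"hand":20,"x":0,"y":0,"z":0,"roll":0}
    - {"hand":20,"x":0,"y":0,"z":0,"roll":0}

```text
time: 3.1
position: [0.5153, -0.1175, 0.1794]
tool_rot: [2.774, 1.475, 0.0]
ft_force: [0.2, -0.3, -0.1]
grip_width: 0.354
grip_force: 0.0
```

>>> send_rows:
  rows:
    - {"hand":20,"x":0,"y":0,"z":0,"roll":0}
    - {"hand":20,"x":0,"y":0,"z":0,"roll":0}
    - {"hand":20,"x":0,"y":0,"z":0,"roll":0}
    - {"hand":20,"x":0,"y":0,"z":0,"roll":0}

```text
time: 3.5
position: [0.5153, -0.1174, 0.1793]
tool_rot: [2.774, 1.475, -0.0]
ft_force: [0.4, -0.1, 2.2]
grip_width: 0.296
grip_force: 45.0
```

>>> send_rows:
  rows:
    - {"hand":20,"x":0,"y":0,"z":25,"roll":0}
    - {"hand":20,"x":0,"y":0,"z":45,"roll":0}
    - {"hand":20,"x":0,"y":0,"z":45,"roll":0}
    - {"hand":20,"x":0,"y":0,"z":45,"roll":0}
    - {"hand":20,"x":0,"y":20,"z":40,"roll":0}
    - {"hand":20,"x":0,"y":40,"z":0,"roll":0}
    - {"hand":20,"x":0,"y":45,"z":0,"roll":0}
    - {"hand":20,"x":0,"y":45,"z":0,"roll":0}
    - {"hand":20,"x":0,"y":45,"z":0,"roll":0}
    - {"hand":20,"x":0,"y":40,"z":0,"roll":0}

```text
time: 4.5
position: [0.5146, 0.1199, 0.3788]
tool_rot: [-2.773, -1.476, 0.001]
ft_force: [1.3, 0.9, -3.1]
grip_width: 0.299
grip_force: 44.9
```

>>> send_rows:
  rows:
    - {"hand":20,"x":0,"y":0,"z":0,"roll":0}
    - {"hand":20,"x":0,"y":0,"z":0,"roll":0}
    - {"hand":20,"x":0,"y":0,"z":0,"roll":0}

```text
time: 4.8
position: [0.5155, 0.1159, 0.3786]
tool_rot: [2.775, 1.472, -0.002]
ft_force: [0.9, 0.4, -2.8]
grip_width: 0.301
grip_force: 45.0
```

```bash
python3 - <<'E'
from h import *
s,c,im=snap("pics/w3.png");print(s["grip_width"],proj(c,[.568,.203,.13]))
E
```

```text
4.8 [0.5155 0.1159 0.3786] yaw -34.1218225683294 ft [ 0.85618583  0.36595268 -2.84961043]
0.30149271819571766 [277.82071427  94.89817863]
```

View pics/w3.png

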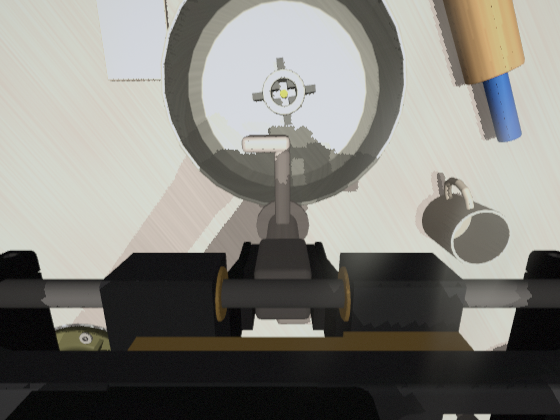

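The socket rim is centred near (284,92), with fins at (280,60), (313,88), (288,122) and (255,97). The held paddle's arm runs vertically at u≈283 and its collar is near (284,220).

```bash
python3 - <<'E'
from h import *
im=cv2.imread("pics/w3.png");c=np.load("pics/w3.png.npz")
a=cv2.resize(im[50:135,240:325],None,fx=4.6,fy=4.6,interpolation=3)
b=cv2.convertScaleAbs(cv2.resize(im[170:255,240:325],None,fx=4.6,fy=4.6,interpolation=3),alpha=1.8,beta=20)
cv2.imwrite("pics/c3.png",np.hstack([a,b]))
# fins: dark pixels in annulus of radius 24..32 mm about socket on fin plane
g=cv2.cvtColor(im,cv2.COLOR_BGR2GRAY)
for ctr in (ray(c,284,92,.13),):
    print("c",ctr)
    pts=np.array([(u,v) for v in range(50,126) for u in range(240,330)])
    W=np.array([ray(c,u,v,.125) for u,v in pts])[:,:2]-ray(c,284,92,.13)[:2]
    r=np.hypot(*W.T);an=np.degrees(np.arctan2(W[:,1],W[:,0]))
    dark=np.array([g[v,u] for u,v in pts])<150
    m=dark&(r>.0245)&(r<.032)
    h,_=np.histogram(an[m],bins=72,range=(-180,180));print([(int(-180+5*i),int(n)) for i,n in enumerate(h) if n])
T=get_state();m=R.from_rotvec(T["tool_rot"]).as_matrix()
p=T["position"]-[0,0,.0]
for d,n in((.051+.0795,"collar top?"),(.134,"under")):
    q=p+m@[0,0,d]; print(n,proj(c,q),[np.round(proj(c,q+m@v),1).tolist() for v in([.02,0,0],[-.02,0,0],[0,.02,0],[0,-.02,0])])
E
```

```text
c [0.57485783 0.20174584 0.13      ]
[(-125, 15), (-120, 17), (-115, 15), (-40, 5), (-35, 13), (-30, 19), (-25, 19), (-20, 2), (55, 9), (60, 18), (65, 20), (70, 5), (145, 11), (150, 18), (155, 18), (160, 9)]
collar top? [283.43342554 225.78347844] [[283.5, 200.3], [283.4, 250.1], [309.8, 225.8], [257.1, 225.8]]
under [283.419793   224.29450241] [[283.5, 199.1], [283.4, 248.3], [309.4, 224.3], [257.5, 224.3]]
```

View pics/c3.png

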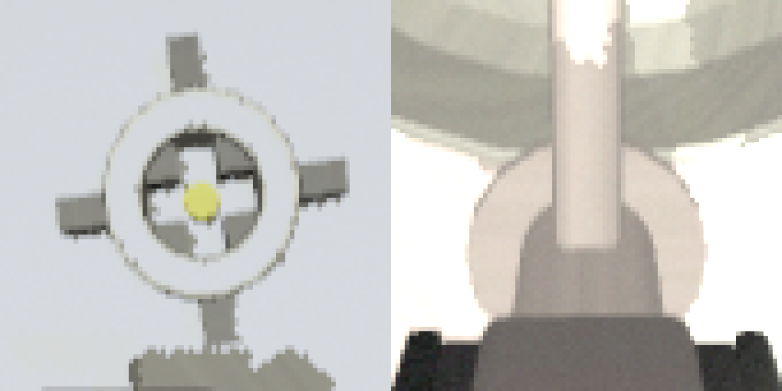

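Socket centre is (0.5748, 0.2016) with slots at about −26.9°. The paddle sits as expected in the hand, so I need a shift of (+59, +86) mm and a turn of +7.2°.

>>> send_rows:
  rows:
    - {"hand":20,"x":20,"y":29,"z":0,"roll":2.4}
    - {"hand":20,"x":20,"y":29,"z":0,"roll":2.4}
    - {"hand":20,"x":19.3,"y":28,"z":0,"roll":2.4}
    - {"hand":20,"x":0,"y":0,"z":-25,"roll":0}
    - {"hand":20,"x":0,"y":0,"z":-25,"roll":0}
    - {"hand":20,"x":0,"y":0,"z":-20,"roll":0}
    - {"hand":20,"x":0,"y":0,"z":0,"roll":0}
    - {"hand":20,"x":0,"y":0,"z":0,"roll":0}
    - {"hand":20,"x":0,"y":0,"z":0,"roll":0}

```text
time: 5.75
position: [0.5754, 0.2031, 0.3108]
tool_rot: [2.676, 1.644, 0.003]
ft_force: [-0.4, -0.1, -2.3]
grip_width: 0.297
grip_force: 45.0
```

```bash
python3 - <<'E'
from h import *
s=get_state();print(s["position"],yaw(s),s["ft_force"],s["torque"],R.from_rotvec(s["tool_rot"]).as_matrix()[:,2])
E
```

```text
[0.57542802 0.20312849 0.31076332] -26.884782966931986 [-0.39344621 -0.10211488 -2.26825627] [-0.01163331 -0.05192525  0.03011498] [ 2.18481572e-03  5.00744731e-04 -9.99997488e-01]
```

>>> send_rows:
  rows:
    - {"hand":20,"x":-0.5,"y":-1.5,"z":-5,"roll":0}
    - {"hand":20,"x":0,"y":0,"z":-5,"roll":0}
    - {"hand":20,"x":0,"y":0,"z":-5,"roll":0}
    - {"hand":20,"x":0,"y":0,"z":-5,"roll":0}
    - {"hand":20,"x":0,"y":0,"z":-3,"roll":0}
    - {"hand":20,"x":0,"y":0,"z":-3,"roll":0}
    - {"hand":20,"x":0,"y":0,"z":0,"roll":0}
    - {"hand":20,"x":0,"y":0,"z":0,"roll":0}

```text
time: 6.55
position: [0.5742, 0.2021, 0.2833]
tool_rot: [2.676, 1.646, 0.0]
ft_force: [1.1, 0.0, -1.4]
grip_width: 0.297
grip_force: 45.0
```

>>> send_rows:
  rows:
    - {"hand":20,"x":0,"y":0,"z":-2,"roll":0}
    - {"hand":20,"x":0,"y":0,"z":-2,"roll":0}
    - {"hand":20,"x":0,"y":0,"z":-2,"roll":0}
    - {"hand":20,"x":0,"y":0,"z":-1,"roll":0}
    - {"hand":20,"x":0,"y":0,"z":0,"roll":0}
    - {"hand":20,"x":0,"y":0,"z":0,"roll":0}

```text
time: 7.15
position: [0.5742, 0.202, 0.2763]
tool_rot: [2.676, 1.646, 0.0]
ft_force: [0.6, -0.3, -1.0]
grip_width: 0.292
grip_force: 45.0
```

Meshed, with no contact force yet. I'll press on toward the pad.

>>> send_rows:
  rows:
    - {"hand":20,"x":0,"y":0,"z":-2,"roll":0}
    - {"hand":20,"x":0,"y":0,"z":-2,"roll":0}
    - {"hand":20,"x":0,"y":0,"z":-2,"roll":0}
    - {"hand":20,"x":0,"y":0,"z":-2,"roll":0}
    - {"hand":20,"x":0,"y":0,"z":0,"roll":0}
    - {"hand":20,"x":0,"y":0,"z":0,"roll":0}
  force: 60

```text
time: 7.75
position: [0.5743, 0.2022, 0.2689]
tool_rot: [2.676, 1.646, 0.001]
ft_force: [-1.6, -1.2, 3.8]
grip_width: 0.294
grip_force: 60.0
```

>>> send_rows:
  rows:
    - {"hand":20,"x":0,"y":0,"z":-2,"roll":0}
    - {"hand":20,"x":0,"y":0,"z":-1,"roll":0}
    - {"hand":20,"x":0,"y":0,"z":0,"roll":0}
    - {"hand":20,"x":0,"y":0,"z":0,"roll":0}

```text
time: 8.15
position: [0.5743, 0.2022, 0.2661]
tool_rot: [2.676, 1.646, 0.001]
ft_force: [-1.7, -0.9, 6.8]
grip_width: 0.297
grip_force: 60.0
```

>>> send_rows:
  rows:
    - {"hand":20,"x":0,"y":0,"z":-1,"roll":0}
    - {"hand":20,"x":0,"y":0,"z":-1,"roll":0}
    - {"hand":20,"x":0,"y":0,"z":0,"roll":0}
    - {"hand":20,"x":0,"y":0,"z":0,"roll":0}

```text
time: 8.55
position: [0.5743, 0.2023, 0.2644]
tool_rot: [2.675, 1.646, 0.002]
ft_force: [-2.8, -1.3, 8.0]
grip_width: 0.297
grip_force: 60.0
```

>>> send_rows:
  rows:
    - {"hand":20,"x":0,"y":0,"z":-1,"roll":0}
    - {"hand":20,"x":0,"y":0,"z":-1,"roll":0}
    - {"hand":20,"x":0,"y":0,"z":0,"roll":0}
    - {"hand":20,"x":0,"y":0,"z":0,"roll":0}

```text
time: 8.95
position: [0.5743, 0.2024, 0.2643]
tool_rot: [2.675, 1.645, 0.002]
ft_force: [-4.5, -3.1, 16.7]
grip_width: 0.295
grip_force: 60.0
```

It has stopped at exactly the predicted home height, with the force rising past the spring's. One check picture before handing in.

```bash
python3 - <<'E'
from h import *
a=get_image("side");b=get_image("top")
cv2.imwrite("pics/end.png",np.hstack([cv2.resize(a[100:320,160:380],(390,390),interpolation=3),cv2.resize(b[130:350,180:400],(390,390),interpolation=3)]))
s=get_state();print(s["time"],s["position"],s["ft_force"],s["grip_width"])
E
```

```text
9.05 [0.57432335 0.20240103 0.26426256] [-4.60321582 -2.17813271 16.66298764] 0.2919004150334181
```

View pics/end.png

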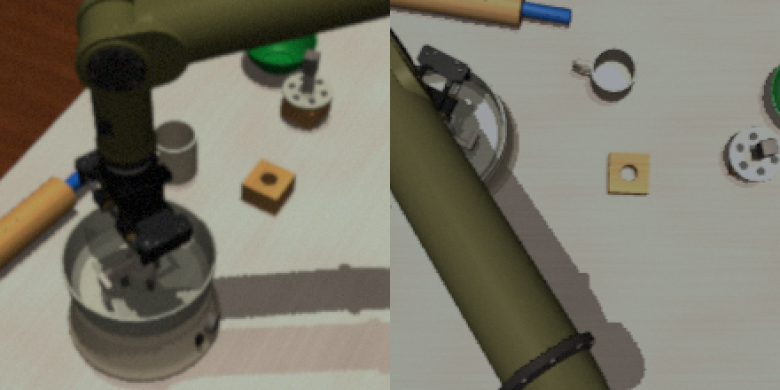

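The stand is empty (crop at (270,185)). The paddle is down in the kneader's bowl, and the disc, mug and green bowl have not moved. Handing in.

```bash
python3 -c "
from bench import *
print(close_job())"
```

```text
the job is handed in; nothing more can be done
None
```

The paddle is meshed in the drive socket and held fully home against the spring at about 19 N, handed in after about 9 s; the disc, mug and green bowl look undisturbed, and the arm never went near the scraper, though the final picture doesn't show it.

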